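# Nest the change cup and hold its lid ready above it

## Task

Lower the yellow change cup into the blue holder cup until it stands fully down, and let go of it. Then pick up the grey lid by its red handle, carry it over the wooden ticket rack without bumping the rack, and stop with it held level and centred over the mouth of the yellow cup, leaving an open gap of 1 to 2 cm so that I can drop the coins in; the lid must never touch the cups. Finish while still holding the lid there, still and in the air, and leave the bottle, the pen cup and the calculator where they are.

Things in the scene. Friction and masses are not known exactly. Their poses are not given: they have to be found in the camera images.
- holder: Blue round plastic cup, open at the top, loose, 350 g nominal: outer diameter 62 mm at the foot, 80 mm at the rim, 70 mm high, wall 4 mm, floor 6 mm thick (inner diameter 54 mm at the floor, 72 mm at the mouth). Origin: centre of its underside; z up. It stands on the desk, on the left or the right of the ticket rack.
- cup: Yellow round plastic change cup, open at the top, empty, loose, 80 g nominal: outer diameter 46 mm at the foot, 60 mm at the rim, 105 mm high, wall 3 mm. Origin: centre of its underside; z up. It starts upright on the desk, on the robot's side of the blue cup and 120 to 160 mm from it. Fully down in the blue cup it stands on that cup's floor (its origin 6 mm above that cup's) and its rim stands 41 mm above the blue rim, so it can still be gripped there across its outside.
- cup_rim (a point): Centre of the yellow cup's mouth, at the height of its rim (105 mm above the cup's origin, z along the cup's axis).
- lid: Round grey lid, a flat disc 72 mm in diameter and 8 mm thick, with an upright red handle across its middle: a bar 46 mm long (along the lid's x), 12 mm thick (along its y), standing from the disc up to 44 mm above the lid's underside. 120 g nominal. Origin: centre of its flat underside; z up. It starts lying in the small wooden tray, at any yaw, on the other side of the ticket rack from the cups.
- tray: Small fixed wooden tray in which the lid lies: 150 mm (x) by 130 mm (y), floor 10 mm thick, edges 16 mm high on three sides. Origin: centre of its underside.
- rack: Fixed wooden ticket rack standing between the cups and the lid: 360 mm long (its x, pointing roughly away from the robot), 44 mm thick (its y), 120 mm high. Origin: centre of its underside.
- bottle: Bystander: green bottle with a white cap, 52 mm in diameter, 130 mm high, loose. Origin: centre of its underside.
- pen_cup: Bystander: purple pen cup with three pens, 76 mm in diameter, 95 mm high, the pens up to 140 mm, loose. Origin: centre of its underside.
- calculator: Bystander: white desk calculator, 150 by 110 by 20 mm, lying flat, loose. Origin: centre of its underside.

How it is judged:
On the way, in this order (a step that is already met when the one before it is completed fails the run):
1. the yellow cup stands fully down in the blue cup, upright, and is let go (horizontal distance between cup and holder below 0.007 m and z of cup in the frame of holder below 0.01 m and angle between each of cup, holder's own z axis and vertical below 0.08 rad and contact force between the fingers and cup below 0.1 N and linear speed of cup below 0.02 m/s), for 0.2 s.
2. the held lid passes above the ticket rack (y of lid in the frame of rack between -0.04 and 0.04 m and x of lid in the frame of rack between -0.2 and 0.2 m and height (world z) of lid above 0.12 m and contact force between the fingers and lid above 0.3 N).
At the end, for the whole second after the job is handed in: Yellow cup let go, fully down in the blue one (axes within 7 mm, undersides under 10 mm apart, tilts under 0.08 rad); lid held still by the fingers, tilted under 0.1 rad, centre within 8 mm of the mouth's, underside 5 to 26 mm above the rim, touching neither cup nor rack (horizontal distance between cup and holder below 0.007 m and z of cup in the frame of holder below 0.01 m and angle between each of cup, holder's own z axis and vertical below 0.08 rad and horizontal distance between lid and cup_rim below 0.008 m and z of lid in the frame of cup_rim between 0.005 and 0.026 m and angle between lid's own z axis and vertical below 0.1 rad and linear speed of lid below 0.02 m/s and angular speed of lid below 0.2 rad/s and contact force between the fingers and lid above 0.5 N and contact force between lid and cup below 0.05 N and contact force between lid and holder below 0.05 N and contact force between lid and rack below 0.05 N and contact force between each of the arm, the fingers and cup below 0.1 N); the arm keeps its last pose, push and grip.
It fails at once if the ticket rack is bumped (over 2 N) (contact force between any of lid, cup, the fingers, the arm and rack above 2 N).
It fails at once if the lid touches a cup (contact force between lid and cup above 0.3 N or contact force between lid and holder above 0.3 N).
It fails at once if the yellow cup is dropped instead of lowered (falling free at over 0.6 m/s) (linear speed of cup above 0.6 m/s and contact force between the fingers and cup below 0.05 N).
It fails at once if the blue cup is tipped over (angle between holder's own z axis and vertical above 0.5 rad).
It fails at once if a bystander is moved more than 20 mm (distance of any of bottle, pen_cup, calculator from where it was at the start of the episode above 0.02 m).
It also fails if it takes over 64 s, if anything falls off the work surface, if the arm or the gripper's body presses on something with over 40 N, if the wrist force passes 120 N, or if a joint passes its speed limit or range.

## Robot

A 6-joint arm with a two-finger parallel gripper is mounted at the origin on the work surface. World frame = base frame: x ahead of the robot, y to its left, z up, the work surface at z = 0. Lengths are in m, angles in rad, forces in N, time in s.
With the tool pointing down it reaches from about 0.275 to 1 m from the base axis. Payload 8.4 kg.
Tool frame: the origin (TCP) lies on the centre line of the jaws, within the pads' length; the fingertips stand 17 mm ahead of it and the grasp point (between the pads) lies 2 mm behind it (bot.tcp_to_tips is the y of the fingertips in the tool frame, in m); y points along the fingers, z is the direction in which the jaws open and shut, and the axes are right-handed (so a half turn about y gives the same grasp; the last joint's range is limited). The gripper opens to 85 mm and grips with 20 to 120 N. Pads are 22 mm wide; open, the fingers measure 114 mm over their backs; the gripper's body (76 mm by 85 mm) begins 54 mm behind the grasp point. The pads swing forward as they close: fully open they stand 13 mm farther back than shut.
Start: joints at [1.242, 0.353, 1.633, -0, 1.155, -0.002], TCP at [0.201, 0.592, 0.248] pointing down, gripper open.
Joint ranges: [-2.63, 2.63], [-0.92, 2.1], [0.06, 2.66], [-1.3, 4.44], [0, 2.69], [-3.02, 3.02]. Speed limits (rad/s): [2.22, 2.22, 2.79, 3.14, 3.14, 3.14].

## Interface

Orientations are given as a unit quaternion [x, y, z, w].
In Python, from workcell import bot, hand, kinematics, get_obs, vision, hand_in gives the robot as it stands. The module is installed in compiled form; this text tells all that it offers. Calls block until the motion is done:
- bot.reach(position, orientation): joint-space move of the TCP to a pose.
- bot.servo_line(position, ori=None, velocity=0.15): straight line of the TCP; ori=None keeps the orientation; velocity is the mean speed in m/s.
- bot.goto_joints(angles): joint-space move.
- hand.move_gripper(opening, strength=None): finger opening in m; strength is the grip in N (None keeps the last); returns when the fingers have stopped.
- bot.dwell(seconds).
- kinematics.solve_ik(position, orientation): joint angles nearest the present ones, or None.
- get_obs(): the state.
- vision.read_camera(name): name is "side" or "top"; returns a dict with "frame" (400x640x3 uint8, red, green, blue), "intrinsics" (3x3 intrinsics, pixels), "dist" ([k1, k2, p1, p2, k3] as OpenCV has them; the pictures are not rectified), "view" (4x4, takes a point from world to camera coordinates). Camera axes: x right, y down, z forward; pixel columns grow to the right and rows downward; lengths in m; the calibration is good to about 2 mm. A picture is of the moment at which its call begins. There is no depth.
A pose or a line that the arm cannot do raises bot.IKError and nothing moves.
- hand_in(): hands the job in, once; it reports no verdict.
The state is a dict: "time_s": time; "joint_pos": joint angles; "joint_vel": joint speeds; "joint_efforts": joint torques, N m; "position": TCP position; "orientation": TCP orientation; "wrist_force": force on the tool from outside, world axes, zero at the start; "ft_torque": the same for the moment, N m; "gripper_width": finger opening in m.
Only numpy, scipy, OpenCV 4.12 (cv2) and the standard library are available. Lean on these libraries where they do the work, as an engineer would, in place of code of your own. Each camera call takes 0.05 s, during which the arm holds its last target.

## Working session

There is one attempt and no reset: what is moved stays moved. The work goes in short steps, each a Python script; the robot and the scene stay as the last script left them, time stands still between calls to the robot, and variables do not carry over. Pictures are saved under pics/ and viewed, and the job is handed in when it is done.

```bash
mkdir -p pics
python3 - <<'E'
from workcell import bot, hand, kinematics, get_obs, vision
import cv2,numpy as np
for n in("side","top"):
    r=vision.read_camera(n); cv2.imwrite(f"pics/{n}0.png",r["frame"][:,:,::-1])
    print(n,r["intrinsics"],r["dist"],r["view"])
o=get_obs();print(o["time_s"],o["position"],o["orientation"],o["gripper_width"],bot.tcp_to_tips,o["wrist_force"])
E
```

```text
side [[388.14322699   0.         319.21511113]
 [  0.         388.14322699 198.16505996]
 [  0.           0.           1.        ]] [0.02572208 0.         0.         0.         0.        ] [[ 0.99573905 -0.09005767 -0.01983354 -0.58560369]
 [-0.07479485 -0.66292304 -0.74494213  0.18342668]
 [ 0.05393964  0.74325141 -0.66683421  1.19591028]
 [ 0.          0.          0.          1.        ]]
top [[504.10170273   0.         327.65539481]
 [  0.         504.10170273 207.87087973]
 [  0.           0.           1.        ]] [-0.01773706  0.          0.          0.          0.        ] [[ 0.0230819  -0.99968356  0.01000032  0.08114842]
 [-0.98424659 -0.02447707 -0.1750986   0.62233014]
 [ 0.17528797 -0.00580118 -0.98450011  1.22473893]
 [ 0.          0.          0.          1.        ]]
0.1 [0.20051379 0.59156332 0.24764768] [ 0.69810642 -0.11512168  0.11496312 -0.69726459] 0.08525639336704376 0.017 [-0.37139352 -0.426269   -0.07634319]
```

View pics/side0.png

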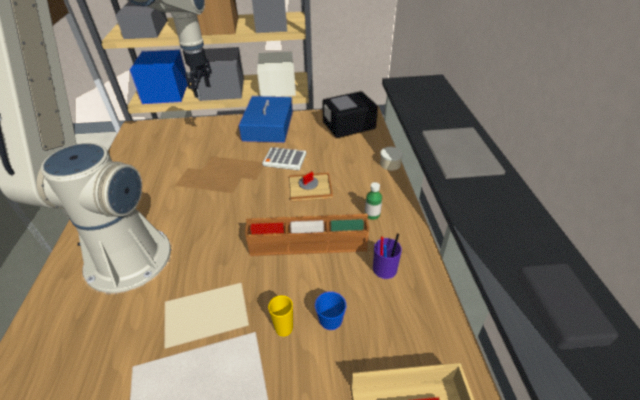

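View pics/top0.png

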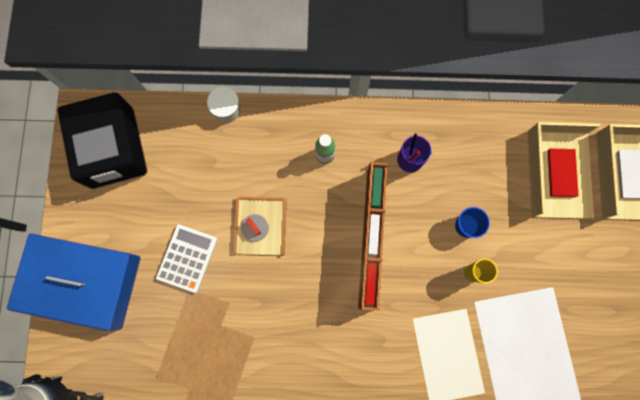

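```bash
cat > h.py <<'E'
import numpy as np,cv2
from scipy.optimize import least_squares
from workcell import vision
def cam(n):
    r=vision.read_camera(n); r["hsv"]=cv2.cvtColor(r["frame"],cv2.COLOR_RGB2HSV); return r
def proj(r,P):
    V=r["view"]; rv=cv2.Rodrigues(V[:3,:3].copy())[0]
    return cv2.projectPoints(np.asarray(P,float).reshape(-1,1,3),rv,V[:3,3].copy(),r["intrinsics"],np.asarray(r["dist"],float))[0].reshape(-1,2)
def hull(p): return cv2.convexHull(np.asarray(p,np.float32))
def mom(h):
    m=cv2.moments(h); return np.array([m["m10"]/m["m00"],m["m01"]/m["m00"]]),m["m00"],m
def blob(r,lo,hi,win=None):
    m=cv2.inRange(r["hsv"],np.array(lo),np.array(hi))
    if win: 
        w=np.zeros_like(m);u0,u1,v0,v1=win;w[v0:v1,u0:u1]=255;m&=w
    n,l,s,c=cv2.connectedComponentsWithStats(m)
    k=1+np.argmax(s[1:,4]); mm=(l==k).astype(np.uint8)
    # filled mask
    cs,_=cv2.findContours(mm,cv2.RETR_EXTERNAL,cv2.CHAIN_APPROX_NONE)
    f=np.zeros_like(mm);cv2.drawContours(f,cs,-1,1,-1)
    mo=cv2.moments(f,True)
    return np.array([mo["m10"]/mo["m00"],mo["m01"]/mo["m00"]]),mo["m00"],f
t=np.linspace(0,2*np.pi,60,endpoint=False); C=np.c_[np.cos(t),np.sin(t)]
def frustum(x,y,z,r0,r1,h):
    return np.r_[np.c_[C*r0+[x,y],np.full(60,z)],np.c_[C*r1+[x,y],np.full(60,z+h)]]
def ray(r,uv,z):
    p=cv2.undistortPoints(np.array(uv,float).reshape(1,1,2),r["intrinsics"],np.asarray(r["dist"],float)).ravel()
    R=r["view"][:3,:3];c=-R.T@r["view"][:3,3];d=R.T@np.r_[p,1]
    return c+d*(z-c[2])/d[2]
E
cat > m.py <<'E'
from h import *
import sys
S,T=cam("side"),cam("top")
col=dict(yellow=([20,120,60],[33,255,255]),blue=([105,120,40],[125,255,255]))
W=dict(yellow=((262,300,290,345),(462,505,252,292)),blue=((308,355,285,335),(450,495,200,245)))
D=dict(yellow=(.023,.030,.105),blue=(.031,.040,.070))
for c in col:
    b=[blob(r,*col[c],w) for r,w in zip((S,T),W[c])]
    for w in ([1,1],[1,0],[0,1]):
        f=lambda q:np.concatenate([k*(mom(hull(proj(r,frustum(q[0],q[1],0,*D[c]))))[0]-bb[0]) for k,r,bb in zip(w,(S,T),b)])
        s=least_squares(f,[.6,-.3]); print(c,w,s.x.round(4),s.fun.round(2),[ (bb[1],round(mom(hull(proj(r,frustum(*s.x,0,*D[c]))))[1])) for r,bb in zip((S,T),b)])
# lid handle: box z .022?-.054
def handle(q):
    x,y,a=q;R=np.array([[np.cos(a),-np.sin(a)],[np.sin(a),np.cos(a)]])
    p=np.array([[i*.023,j*.006] for i in(-1,1) for j in(-1,1)])@R.T+[x,y]
    return np.r_[np.c_[p,np.full(4,.018)],np.c_[p,np.full(4,.054)]]
WH=((296,322,165,192),(240,270,212,242)); 
b=[]
for r,w in zip((S,T),WH):
    h=r["hsv"].copy(); r["hsv"][...,0]=(h[...,0].astype(int)+30)%180
    b.append(blob(r,[20,150,60],[38,255,255],w)); r["hsv"]=h
def ft(m): 
    return np.array([m["mu20"],m["mu11"],m["mu02"]])/m["m00"]
for w in ([1,1],[1,0],[0,1]):
  best=None
  for a0 in np.arange(0,3.1,.4):
    def f(q):
        o=[]
        for k,r,bb in zip(w,(S,T),b):
            c,a,m=mom(hull(proj(r,handle(q)))); o+=list(k*(c-bb[0])*3)+list(k*(ft(m)-ft(cv2.moments(bb[2],True)))*.5)
        return np.array(o)
    s=least_squares(f,[.55,.12,a0])
    if best is None or s.cost<best.cost: best=s
  print("lid",w,best.x.round(4),best.fun.round(2),[bb[1] for bb in b],mom(hull(proj(T,handle(best.x))))[1])
# rack corners top z=.12 from top picture
for uv in((373,163),(386,163),(362,308),(378,308)): print("rack",uv,ray(T,uv,.12).round(3))
for uv,z in(((326,140),.13),((412,150),.09)): print(uv,ray(T,uv,z).round(3))
im=np.hstack([cv2.resize(S["frame"][280:350,255:365],None,fx=6,fy=6,interpolation=0)[:420,:660]])
def crop(r,u0,u1,v0,v1,k): return cv2.resize(r["frame"][v0:v1,u0:u1,::-1],None,fx=k,fy=k,interpolation=cv2.INTER_CUBIC)
cv2.imwrite("pics/c1.png",np.vstack([np.hstack([crop(S,260,360,280,345,4),crop(T,430,530,200,300,4)[:260]]),np.hstack([crop(S,280,380,160,225,4),crop(T,225,325,190,255,4)])]))
cv2.imwrite("pics/c2.png",crop(T,340,440,130,320,3))
E
python3 m.py
```

```text
yellow [1, 1] [ 0.4689 -0.2846] [-0.3   0.25 -0.19 -0.11] [(910.0, 824), (673.0, 661)]
yellow [1, 0] [ 0.4696 -0.284 ] [ 0. -0. -0. -0.] [(910.0, 823), (673.0, 660)]
yellow [0, 1] [ 0.4686 -0.2851] [-0.  0. -0.  0.] [(910.0, 824), (673.0, 661)]
blue [1, 1] [ 0.5919 -0.2708] [-0.23 -0.04  0.09 -0.21] [(894.0, 963), (782.0, 878)]
blue [1, 0] [ 0.5925 -0.271 ] [ 0.  0.  0. -0.] [(894.0, 964), (782.0, 878)]
blue [0, 1] [ 0.5913 -0.2705] [-0. -0.  0.  0.] [(894.0, 963), (782.0, 878)]
lid [1, 1] [0.5716 0.285  0.8   ] [-0.9   0.38  0.12 -0.42  1.78  0.91 -0.01  3.4   2.22  0.81] [92.0, 84.0] 97.9712946517393
lid [1, 0] [0.5693 0.2765 1.6   ] [-2.1   4.98 -3.51  2.92  5.43  0.    0.    0.   -0.   -0.  ] [92.0, 84.0] 127.6593892374076
lid [0, 1] [0.5734 0.2868 0.4   ] [ 0.   -0.    0.    0.    0.   -1.12 -2.06 -2.09 -0.84  5.79] [92.0, 84.0] 115.43270141410176
rack (373, 163) [ 0.723 -0.012  0.12 ]
rack (386, 163) [ 0.724 -0.044  0.12 ]
rack (362, 308) [0.374 0.011 0.12 ]
rack (378, 308) [ 0.375 -0.026  0.12 ]
(326, 140) [0.775 0.104 0.13 ]
(412, 150) [ 0.767 -0.113  0.09 ]
```

View pics/c1.png

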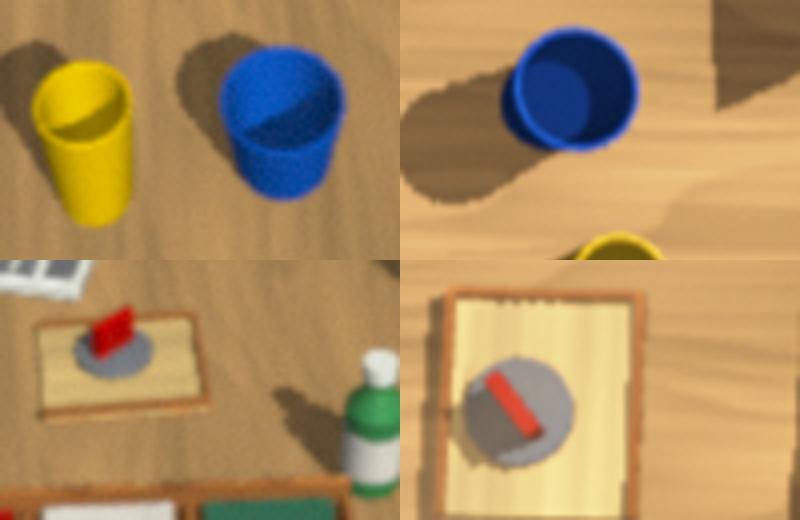

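```bash
sed -i 's/\[.55,.12,a0\])/[.57,.285,a0],diff_step=1e-3)/; s/\[.6,-.3\])/[.6,-.3],diff_step=1e-3)/' m.py; sed -i 's/h=r\["hsv"\].copy/h=r["hsv"].copy/' m.py
cat >> m.py <<'E'
# edge residual: overlay
q=best.x
E
python3 m.py
```

```text
yellow [1, 1] [ 0.4691 -0.2846] [-0.23  0.19 -0.16 -0.24] [(907.0, 824), (674.0, 661)]
yellow [1, 0] [ 0.4697 -0.2841] [-0. -0. -0. -0.] [(907.0, 823), (674.0, 660)]
yellow [0, 1] [ 0.4685 -0.285 ] [-0.  0. -0.  0.] [(907.0, 824), (674.0, 661)]
blue [1, 1] [ 0.5918 -0.2708] [-0.21 -0.04  0.07 -0.21] [(896.0, 963), (783.0, 878)]
blue [1, 0] [ 0.5924 -0.2709] [ 0. -0.  0. -0.] [(896.0, 964), (783.0, 878)]
blue [0, 1] [ 0.5913 -0.2706] [-0. -0. -0. -0.] [(896.0, 963), (783.0, 878)]
lid [1, 1] [0.5721 0.2858 3.8255] [-0.69 -0.03  0.92 -0.27  1.16  0.06 -0.46  1.63  1.82  2.49] [92.0, 83.0] 102.64705185685307
lid [1, 0] [0.5729 0.2857 0.6987] [ 0.   -0.02  0.83 -0.28  1.22  0.   -0.    0.    0.    0.  ] [92.0, 83.0] 101.8119340641424
lid [0, 1] [0.5717 0.2859 0.6823] [-0.   -0.    0.   -0.    0.    0.01  0.03  1.61  1.8   2.51] [92.0, 83.0] 102.78191046998836
rack (373, 163) [ 0.723 -0.012  0.12 ]
rack (386, 163) [ 0.724 -0.044  0.12 ]
rack (362, 308) [0.374 0.011 0.12 ]
rack (378, 308) [ 0.375 -0.026  0.12 ]
(326, 140) [0.775 0.104 0.13 ]
(412, 150) [ 0.767 -0.113  0.09 ]
```

```bash
cat >> h.py <<'E'
from scipy.spatial.transform import Rotation as Rn
def ori(a):
    # jaw dir (tool z) at world angle a, tool y down
    z=np.array([np.cos(a),np.sin(a),0]);y=np.array([0,0,-1.]);x=np.cross(y,z)
    return Rn.from_matrix(np.c_[x,y,z]).as_quat()
E
python3 - <<'E'
from h import *
from workcell import *
import workcell
from workcell import bot,hand,kinematics,get_obs
print(Rn.from_quat(get_obs()["orientation"]).as_matrix().round(3))
for a in np.arange(-180,180,30):
    q=[kinematics.solve_ik(p,ori(np.radians(a))) for p in([.469,-.2845,.25],[.469,-.2845,.08],[.592,-.2708,.2],[.572,.2857,.06],[.592,-.2708,.16])]
    print(a,[None if k is None else np.round(k,2)[[0,5]] for k in q])
E
```

```text
[[ 0.947 -0.     0.321]
 [-0.321 -0.     0.947]
 [-0.    -1.    -0.   ]]
-180 [array([-0.55,  2.59]), array([-0.55,  2.59]), array([-0.43,  2.71]), array([ 0.46, -2.68]), array([-0.43,  2.71])]
-150 [array([-0.55,  2.07]), array([-0.55,  2.07]), array([-0.43,  2.19]), None, array([-0.43,  2.19])]
-120 [array([-0.55,  1.55]), array([-0.55,  1.55]), array([-0.43,  1.66]), array([0.46, 2.56]), array([-0.43,  1.66])]
-90 [array([-0.55,  1.02]), array([-0.55,  1.02]), array([-0.43,  1.14]), array([0.46, 2.03]), array([-0.43,  1.14])]
-60 [array([-0.55,  0.5 ]), array([-0.55,  0.5 ]), array([-0.43,  0.62]), array([0.46, 1.51]), array([-0.43,  0.62])]
-30 [array([-0.55, -0.02]), array([-0.55, -0.02]), array([-0.43,  0.09]), array([0.46, 0.98]), array([-0.43,  0.09])]
0 [array([-0.55, -0.55]), array([-0.55, -0.55]), array([-0.43, -0.43]), array([0.46, 0.46]), array([-0.43, -0.43])]
30 [array([-0.55, -1.07]), array([-0.55, -1.07]), array([-0.43, -0.95]), array([ 0.46, -0.06]), array([-0.43, -0.95])]
60 [array([-0.55, -1.6 ]), array([-0.55, -1.6 ]), array([-0.43, -1.48]), array([ 0.46, -0.59]), array([-0.43, -1.48])]
90 [array([-0.55, -2.12]), array([-0.55, -2.12]), array([-0.43, -2.  ]), array([ 0.46, -1.11]), array([-0.43, -2.  ])]
120 [array([-0.55, -2.64]), array([-0.55, -2.64]), array([-0.43, -2.53]), array([ 0.46, -1.63]), array([-0.43, -2.53])]
150 [None, None, None, array([ 0.46, -2.16]), None]
```

Run:
```python
from h import *
from workcell import bot,hand,get_obs
O=ori(np.radians(-60)); x,y=.469,-.2846
hand.move_gripper(.085,30)
bot.reach([x,y,.25],O); bot.servo_line([x,y,.094],velocity=.12)
hand.move_gripper(.03,30); o=get_obs();print(o["gripper_width"],o["wrist_force"],o["position"],o["time_s"])
bot.servo_line([x,y,.20],velocity=.1); bot.dwell(.2)
o=get_obs();print(o["gripper_width"],o["wrist_force"],o["position"],o["time_s"])
for n in("side","top"):
    r=cam(n); a=(230,360,230,350) if n=="side" else (430,560,180,300)
    cv2.imwrite(f"pics/{n}1.png",cv2.resize(r["frame"][a[2]:a[3],a[0]:a[1],::-1],None,fx=4,fy=4,interpolation=cv2.INTER_CUBIC))
a,b=[cv2.imread(f"pics/{n}1.png") for n in("side","top")]
cv2.imwrite("pics/p1.png",cv2.resize(np.hstack([a,b]),(800,369)))
```

```text
0.058504002495896275 [-1.34698883  1.64261026  7.0033862 ] [ 0.46945015 -0.28478801  0.09498407] 5.5583
0.05870057796161388 [-0.70866638 -0.67464736 -1.07356029] [ 0.46876305 -0.28445894  0.19942846] 6.9667
```

View pics/p1.png

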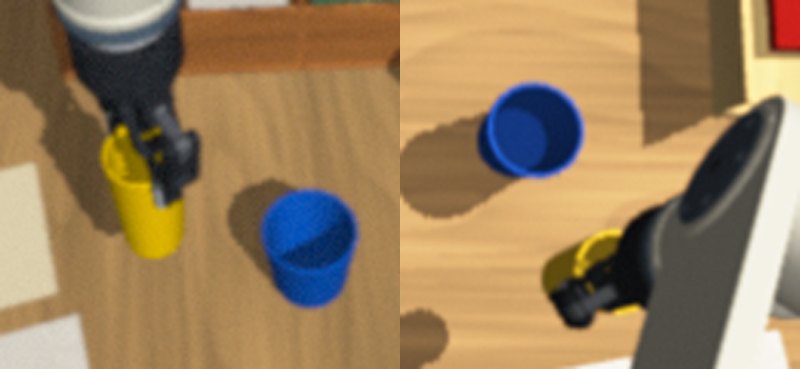

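Run:
```python
from h import *
S,T=cam("side"),cam("top")
for v in(15,25,40):
    b=[blob(r,[100,110,v],[130,255,255],w) for r,w in zip((S,T),((305,358,280,340),(450,495,200,245)))]
    f=lambda q:np.concatenate([(mom(hull(proj(r,frustum(q[0],q[1],0,.031,.04,.07))))[0]-bb[0]) for r,bb in zip((S,T),b)])
    s=least_squares(f,[.59,-.27],diff_step=1e-3);print(v,s.x.round(4),s.fun.round(2),[bb[1] for bb in b])
```

```text
15 [ 0.5919 -0.2709] [-0.18 -0.06  0.08 -0.18] [903.0, 793.0]
25 [ 0.5919 -0.2709] [-0.18 -0.06  0.08 -0.18] [903.0, 793.0]
40 [ 0.5919 -0.2709] [-0.18 -0.06  0.08 -0.18] [903.0, 793.0]
```

Run:
```python
from h import *
from workcell import bot,hand,get_obs
x,y=.5919,-.2709
bot.servo_line([x,y,.20],velocity=.15)
bot.servo_line([x,y,.115],velocity=.08)
bot.dwell(.2); f0=get_obs()["wrist_force"]
for z in(.110,.107,.105,.104,.103,.102,.101,.100,.099):
    bot.servo_line([x,y,z],velocity=.04); o=get_obs(); d=np.array(o["wrist_force"])-f0; print(z,d.round(2),np.round(o["position"],4))
    if d[2]>4: break
print(o["time_s"])
r=cam("side"); cv2.imwrite("pics/s2.png",cv2.resize(r["frame"][230:350,270:400,::-1],None,fx=4,fy=4))
```

```text
0.11 [ 0.71 -0.23 -0.75] [ 0.5916 -0.2707  0.1096]
0.107 [ 1.75 -0.47 -0.27] [ 0.5917 -0.2708  0.1067]
0.105 [ 0.32  0.63 -0.31] [ 0.5918 -0.2709  0.1049]
0.104 [ 0.16  0.49 -0.68] [ 0.5919 -0.2709  0.1039]
0.103 [ 0.02  0.71 -0.55] [ 0.5919 -0.2709  0.1029]
0.102 [ 0.35  0.33 -0.76] [ 0.5919 -0.2709  0.1019]
0.101 [-0.23 -0.12  0.55] [ 0.592  -0.2709  0.1011]
0.1 [-0.7   2.07  8.53] [ 0.5923 -0.2709  0.1011]
11.5833
```

View pics/s2.png

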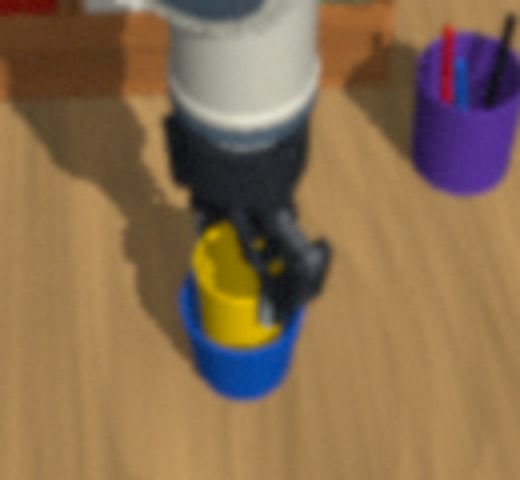

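Run:
```python
from h import *
from workcell import bot,hand,get_obs
hand.move_gripper(.085); bot.dwell(.3)
bot.servo_line([.5923,-.2709,.26],velocity=.12)
O=ori(np.radians(-51))
bot.reach([.45,.12,.30],O); o=get_obs();print(o["time_s"],o["position"])
S,T=cam("side"),cam("top")
cv2.imwrite("pics/p3.png",np.hstack([cv2.resize(r["frame"][v0:v1,u0:u1,::-1],None,fx=6,fy=6,interpolation=cv2.INTER_CUBIC) for r,(u0,u1,v0,v1) in((S,(300,365,260,340)),(T,(445,510,190,270)))]))
def two(q): return q
b=[blob(r,[20,120,50],[33,255,255],w) for r,w in zip((S,T),((305,358,260,340),(450,505,190,265)))]
# blue outline low part + yellow: union silhouette
for z,w in((.006,None),):
    u=[cv2.bitwise_or(bb[2],blob(r,[100,110,25],[130,255,255],win)[2]) for bb,r,win in zip(b,(S,T),((305,358,280,340),(450,505,190,265)))]
    us=[]
    for m in u: mo=cv2.moments(m,True);us.append(np.array([mo["m10"],mo["m01"]])/mo["m00"])
    def poly(r,q):
        m=np.zeros((1600,2560),np.uint8)
        for P in(frustum(q[0],q[1],0,.031,.04,.07),frustum(q[2],q[3],.006,.023,.03,.105)):
            cv2.fillConvexPoly(m,np.round((hull(proj(r,P)).reshape(-1,2)+.5)*4*16-8).astype(np.int32),1,shift=4)
        mo=cv2.moments(m,True);return np.array([mo["m10"],mo["m01"]])/mo["m00"]/4-.375,mo["m00"]/16
    for k in((1,1),(1,0),(0,1)):
        s=least_squares(lambda q:np.concatenate([j*(poly(r,[*q,*q])[0]-c) for j,r,c in zip(k,(S,T),us)]),[.592,-.271],diff_step=5e-3)
        print(k,s.x.round(4),s.fun.round(2),[m.sum() for m in u],[poly(r,[*s.x,*s.x])[1] for r in(S,T)])
# yellow rim in top: highest points; side: topmost row
for r,bb in zip((S,T),b):
    ys,xs=np.nonzero(bb[2]); p=proj(r,frustum(*s.x,.006,.023,.03,.105)); print(xs.min(),xs.max(),ys.min(),ys.max(),"pred",p.min(0).round(1),p.max(0).round(1))
```

```text
15.3417 [0.45058996 0.11953258 0.29999661]
(1, 1) [ 0.5926 -0.2705] [ 0.03  0.91 -0.81 -0.01] [np.uint64(1032), np.uint64(794)] [1113.0625, 924.5]
(1, 0) [ 0.5928 -0.2678] [ 0. -0. -0. -0.] [np.uint64(1032), np.uint64(794)] [1108.125, 923.0625]
(0, 1) [ 0.5926 -0.2725] [ 0.  0.  0. -0.] [np.uint64(1032), np.uint64(794)] [1116.4375, 927.3125]
317 342 284 316 pred [317.9 284.8] [342.5 326.3]
461 490 207 233 pred [458.6 206.5] [491.8 233.5]
```

View pics/p3.png

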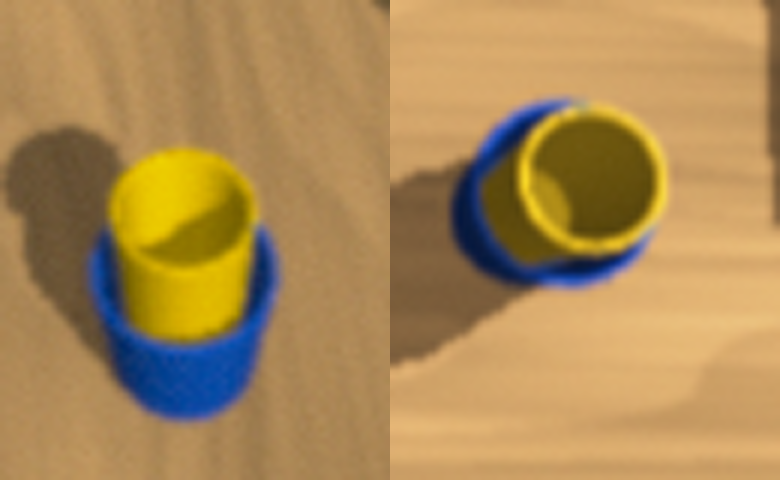

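Run:
```python
from h import *
S,T=cam("side"),cam("top")
for r,uv,w in((S,(330.1,294.4),(300,365,260,340)),(T,(478.6,219.4),(445,510,190,270))):
    print(ray(r,uv,.111).round(4))
# local silhouettes fit: IoU of yellow mask vs predicted rim disc hull in saturated mask, using rim extents subpixel
for r,w in((S,(305,358,260,340)),(T,(450,505,190,265))):
    c,a,m=blob(r,[18,100,40],[36,255,255],w)
    ys,xs=np.nonzero(m)
    def pe(x,y): 
        p=proj(r,np.c_[C*.03+[x,y],np.full(60,.111)]); return p.min(0),p.max(0)
    lo,hi=pe(.592,-.271); print("mask",xs.min()-.5,xs.max()+.5,ys.min()-.5,ys.max()+.5,"pred rim",lo.round(1),hi.round(1))
```

```text
[ 0.5926 -0.2706  0.111 ]
[ 0.5909 -0.2703  0.111 ]
mask 315.5 347.5 278.5 316.5 pred rim [317.6 284.3] [342.1 305.3]
mask 460.5 491.5 205.5 233.5 pred rim [466.6 206.8] [491.2 231.2]
```

Run:
```python
from h import *
from workcell import get_obs
S,T=cam("side"),cam("top")
print(ray(T,(254.2,227.6),.017),ray(S,(308,183.2),.015))
# handle yaw from top: red mask long axis ends projected at z=.054
h=T["hsv"].astype(int); m=((h[...,0]<12)|(h[...,0]>168))&(h[...,1]>130)&(h[...,2]>50); m[:, :240]=0;m[:,270:]=0;m[:212]=0;m[242:]=0
p=np.argwhere(m)[:,::-1].astype(np.float32);c,sz,a=cv2.minAreaRect(p);print(c,sz,a,p.mean(0))
cv2.imwrite("pics/l.png",cv2.resize(T["frame"][205:250,230:280,::-1],None,fx=12,fy=12,interpolation=cv2.INTER_CUBIC))
P=p; W=np.array([ray(T,q,.050)[:2] for q in P]); u,s,vt=np.linalg.svd(W-W.mean(0)); print(W.mean(0),np.degrees(np.arctan2(vt[0,1],vt[0,0]))%180,s)
```

```text
[0.57021483 0.2849954  0.017     ] [0.57225375 0.27805503 0.015     ]
(252.60000610351562, 225.80003356933594) (18.0, 4.800000190734863) 53.13010025024414 [252.67442 225.72093]
[0.57048837 0.28447215] 39.15147094674367 [0.1219159  0.03170075]
```

View pics/l.png

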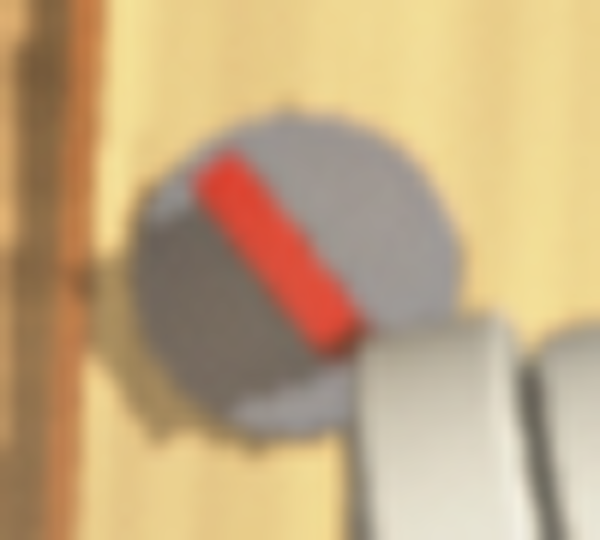

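Run:
```python
from h import *
from workcell import bot,hand,get_obs
O=ori(np.radians(-50.85)); x,y=.571,.285
hand.move_gripper(.06,30)
bot.reach([x,y,.15],O); bot.servo_line([x,y,.041],velocity=.1)
o=get_obs();print(o["position"],o["wrist_force"])
hand.move_gripper(.0,40); o=get_obs();print(o["gripper_width"],o["wrist_force"],o["position"],o["time_s"])
bot.servo_line([x,y,.25],velocity=.12); bot.dwell(.2)
o=get_obs();print(o["gripper_width"],o["wrist_force"],o["position"],o["time_s"])
S,T=cam("side"),cam("top")
p=[[int(v) for v in proj(r,[[x,y,.21]])[0]] for r in(S,T)];print(p)
cv2.imwrite("pics/p4.png",np.hstack([cv2.resize(r["frame"][v-45:v+45,u-40:u+40,::-1],None,fx=5,fy=5,interpolation=cv2.INTER_CUBIC) for r,(u,v) in zip((S,T),p)]))
```

```text
[0.57150588 0.28527622 0.04170421] [-0.29457732  0.61429126  0.29861089]
0.011379237915943632 [-0.94527302 -0.14822839  3.43969647] [0.57129235 0.28516324 0.04142581] 18.7417
0.01147092485963499 [ 0.56518766  0.47736156 -1.92566751] [0.57085169 0.28494261 0.24957582] 20.8333
[[305, 136], [242, 215]]
```

View pics/p4.png

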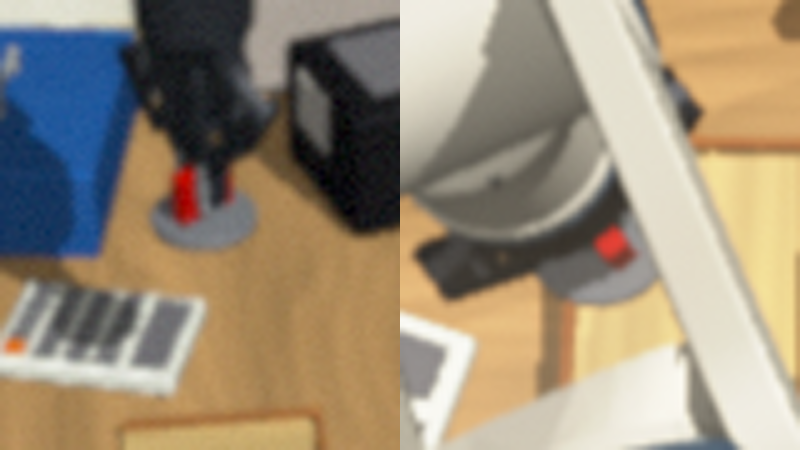

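Run:
```python
from h import *
from workcell import bot,hand,get_obs
bot.servo_line([.58,.0,.25],velocity=.2)
bot.servo_line([.592,-.2705,.25],velocity=.2)
bot.servo_line([.592,-.2705,.175],velocity=.08); bot.dwell(.3)
o=get_obs();print(o["gripper_width"],o["wrist_force"],o["position"],o["time_s"])
S,T=cam("side"),cam("top")
cv2.imwrite("pics/S5.png",S["frame"][:,:,::-1]);cv2.imwrite("pics/T5.png",T["frame"][:,:,::-1])
out=[]
for r,(u0,v0) in((S,(295,230)),(T,(440,170))):
    im=cv2.resize(r["frame"][v0:v0+90,u0:u0+75,::-1],None,fx=5,fy=5,interpolation=cv2.INTER_CUBIC)
    im2=im.copy()
    for z in(.1436,.1516):
        p=proj(r,np.c_[C*.036+[.592,-.2705],np.full(60,z)]); cv2.polylines(im2,[np.round((p-[u0,v0]+.5)*5).astype(int)],True,(0,255,0),1)
    out+=[im2]
cv2.imwrite("pics/p5.png",np.hstack(out))
```

```text
0.01138100258892955 [ 0.07235347  0.7061221  -1.1556243 ] [ 0.59214608 -0.27054867  0.17535331] 25.3917
```

View pics/p5.png

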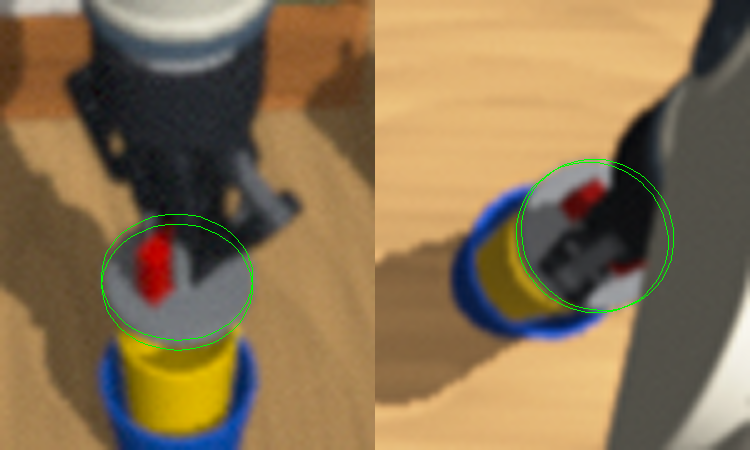

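Run:
```python
from h import *
from workcell import bot,hand,get_obs
bot.servo_line([.592,-.2700,.158],velocity=.04); bot.dwell(.8)
o=get_obs();print(o["gripper_width"],o["wrist_force"],o["position"],o["time_s"],np.abs(o["joint_vel"]).max())
S,T=cam("side"),cam("top")
z0=o["position"][2]-.0314
out=[]
for r,(u0,v0) in((S,(295,230)),(T,(440,170))):
    im2=cv2.resize(r["frame"][v0:v0+90,u0:u0+75,::-1],None,fx=5,fy=5,interpolation=cv2.INTER_CUBIC)
    for z,R,c in((z0,.036,(0,255,0)),(z0+.008,.036,(0,255,0)),(.111,.03,(255,0,255))):
        p=proj(r,np.c_[C*R+[.592,-.270],np.full(60,z)]); cv2.polylines(im2,[np.round((p-[u0,v0]+.5)*5).astype(int)],True,c,1)
    out+=[im2]
cv2.imwrite("pics/p6.png",np.hstack(out))
```

```text
0.01146228422586082 [ 0.35451288  0.23508584 -1.28671568] [ 0.59199291 -0.2700233   0.15801826] 26.8667 0.0012008316218296991
```

View pics/p6.png

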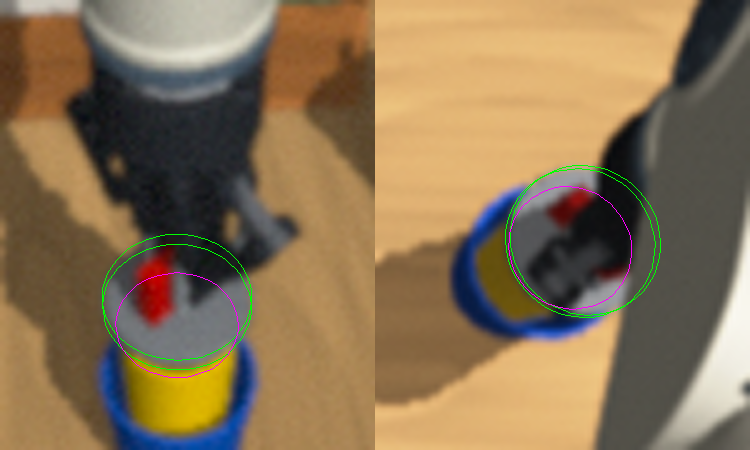

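```bash
python3 -c "
from workcell import hand_in,get_obs
hand_in();o=get_obs();print(o['time_s'],o['gripper_width'],o['position'])"
```

```text
the job is handed in; nothing more can be done
the job is handed in; nothing more can be done
```

The yellow cup is standing in the blue cup and released. The lid is held still over its mouth with a gap of about 15 mm. I handed in at about 27 s of the 64 s allowed; no verdict was reported.

- **Yellow cup:** I lowered it until it touched bottom, and contact came at exactly the height expected for fully down. After I let go, both cameras showed it upright with its rim where it should be, to about a pixel (2 mm). In the last pictures it had not visibly moved.
- **Lid:** I carried it over the rack with its underside at about 0.22 m, 0.1 m above the rack's top. The last check had the arm's TCP at (0.592, -0.270, 0.158), joint speeds close to zero and the gripper 11.5 mm open on the 12 mm handle. The predicted lid outline matched both pictures to within about 1 px (2 mm), and the lid looked level.
- **Contact:** The last wrist-force reading shows only the lid's weight (-1.3 N vertical), so there is no sign of the lid touching a cup.
- **Bottle, pen cup and calculator:** The arm's path stayed clear of them, but I did not measure their positions again at the end.

**Disagreements:**
- **Seated cups:** A joint outline fit of the two cups differed by 5 mm in y between the cameras because the colour masks were incomplete. I used the rim ellipses instead, which agreed to about 2 mm.
- **Lid in the tray:** One rough side-camera reading of the disc was 7 mm off the others. The handle hides part of the disc there, so I ignored it. The later pictures of the held lid confirmed the position I used.

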